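Close the culture jars, load the shaker and start it

TASK

Get the shaker ready and start it: move the empty tube rack off its platform to stand in the white tray, and push the stopper of every squat glass culture jar fully home and stand all the jars upright on the shaker's platform, inside its rim. Only then press the shaker's black plunger right down to its stop, hold it there for one second and let it spring back up. The jars are fragile: never grip them or push on them with more than 50 N in all (15 N per finger is plenty), and leave the other things on the bench alone.

Things in the scene. Friction and masses are not known exactly. Their poses are not given: they have to be found in the camera images.
- shaker: orbital shaker, fixed to the bench: white case 236 (its x) by 226 (its y), with a dark rubber platform on top whose upper face is 50 above the bench. A rim 8 high stands round the platform (inside 202 along x by 194 along y). A grey pod 110 x 70, 60 high, stands against its -y side and carries the plunger. Origin at bench level under the platform's centre.
- platform (a point): centre of the upper face of the shaker's platform, axes as the shaker's
- plunger (a joint): travel of the start plunger, in m: 0 up, 0.014 fully down at its stop. It slides straight down against a spring, about 2 N at the top and 8 N at the stop, and springs back when let go.
- plunger_top (a point): centre of the flat top of the plunger's black mushroom head, 44 across; at rest 96 above the bench, and 143 from the platform's centre towards the shaker's -y. Moves with the plunger.
- tray: white enamel tray, fixed, 220 (its x) by 124 (its y), 22 high, walls 5, floor 5 thick; origin under its centre.
- tray_floor (a point): centre of the tray's inner floor, axes as the tray's
- rack: empty white test-tube rack, 150 long (x) by 44 wide (y) by 60 high, about 0.15 kg, with solid ends, base and top boards; starts standing on the shaker's platform. Origin at the centre of its underside.
- jar1: squat glass culture jar, 60 across, body 38 high, about 0.16 kg (3 or 4 jars are there). A grey rubber-sprung stopper cap, 40 across, tops it: cap top 64 above the jar's underside when open, 54 when home (the cap also gives 8, at 1.8 N per mm). Origin at the centre of the underside, z up. Fragile: fingers may press or grip it with at most 50 N in all (two pads of 15 N make 30 N).
- stopper1 (a joint): how far the stopper of jar1 is pushed in, in m: 0 fully raised (starts 0 to 0.003), 0.010 fully home. It slides with about 3 N of friction and stays where it is left.
- jar2: squat glass culture jar, 60 across, body 38 high, about 0.16 kg (3 or 4 jars are there). A grey rubber-sprung stopper cap, 40 across, tops it: cap top 64 above the jar's underside when open, 54 when home (the cap also gives 8, at 1.8 N per mm). Origin at the centre of the underside, z up. Fragile: fingers may press or grip it with at most 50 N in all (two pads of 15 N make 30 N).
- stopper2 (a joint): how far the stopper of jar2 is pushed in, in m: 0 fully raised (starts 0 to 0.003), 0.010 fully home. It slides with about 3 N of friction and stays where it is left.
- jar3: squat glass culture jar, 60 across, body 38 high, about 0.16 kg (3 or 4 jars are there). A grey rubber-sprung stopper cap, 40 across, tops it: cap top 64 above the jar's underside when open, 54 when home (the cap also gives 8, at 1.8 N per mm). Origin at the centre of the underside, z up. Fragile: fingers may press or grip it with at most 50 N in all (two pads of 15 N make 30 N).
- stopper3 (a joint): how far the stopper of jar3 is pushed in, in m: 0 fully raised (starts 0 to 0.003), 0.010 fully home. It slides with about 3 N of friction and stays where it is left.
- jar4: squat glass culture jar, 60 across, body 38 high, about 0.16 kg (3 or 4 jars are there). A grey rubber-sprung stopper cap, 40 across, tops it: cap top 64 above the jar's underside when open, 54 when home (the cap also gives 8, at 1.8 N per mm). Origin at the centre of the underside, z up. Fragile: fingers may press or grip it with at most 50 N in all (two pads of 15 N make 30 N).
- stopper4 (a joint): how far the stopper of jar4 is pushed in, in m: 0 fully raised (starts 0 to 0.003), 0.010 fully home. It slides with about 3 N of friction and stays where it is left.
- dishes: stack of three clear culture dishes, 88 across, 42 high; origin at the centre of its underside. Leave alone.
- bowl: small open steel bowl, 84 across, 38 high; origin under its centre. Leave alone.
- slidebox: flat grey plastic slide box, 80 x 60 x 30; origin under its centre. Leave alone.
- marker: black marker pen lying flat, 130 x 16 x 16; origin under its centre. Leave alone.

How it is judged:
By the outcome, as a careful person would: the job done as asked, in the order asked, and still so for the second after the job is handed in, with the robot touching nothing.
Of jar1, jar2, jar3, jar4 only 3 to 4 are there at a start; the rules pass over those that are not, and their reading is None.
At some moment in a run one of jar1, jar2, jar3, jar4 may be knocked a few centimetres aside while the robot is not near it.
It also fails if it takes over 210 s, if anything falls off the work surface, if the arm or the gripper's body presses on something with over 40 N, if the wrist force passes 120 N, or if a joint passes its speed limit or range.

ROBOT

A 7-joint arm with a two-finger parallel gripper is mounted at the origin on the work surface. World frame = base frame: x ahead of the robot, y to its left, z up, the work surface at z = 0. Lengths are in m, angles in rad, forces in N, time in s.
With the tool pointing down it reaches from about 0.425 to 0.925 m from the base axis. Payload 6.8 kg.
Tool frame: the origin (TCP) lies at the very end of the fingers, on their centre line; the grasp point (between the pads) lies 19 mm behind it (grip_point_offset is the distance from the TCP to the grasp point, in m); z points along the fingers, y is the line along which they close (so a half turn about z gives the same grasp; the last joint's range is limited). The gripper opens to 85 mm and grips with 20 to 120 N. Pads are 22 mm wide; open, the fingers measure 114 mm over their backs; the gripper's body (76 mm by 85 mm) begins 54 mm behind the grasp point. The pads swing forward as they close: fully open they stand 13 mm farther back than shut.
Start: joints at [1.234, 0.477, 0.022, 1.555, -0.011, 1.109, -0.083], TCP at [0.153, -0.657, 0.231] pointing down, gripper open.
Joint ranges: [-2.96, 2.96], [-0.34, 2.1], [-1.41, 1.46], [0.24, 2.44], [-1.37, 4.51], [0.17, 1.92], [-2.96, 2.96]. Speed limits (rad/s): [2.39, 2.39, 3.14, 3.14, 3.14, 3.14, 3.14].

INTERFACE

Orientations are given as a unit quaternion [w, x, y, z].
In Python, from station import * gives the robot as it stands.
- The arm moves only by the tool carry_out, never from a script. Its argument "rows" is text: rows parted by semicolons, each of 4 numbers parted by spaces: the shift along the world's x, y, z in mm, then the turn about the world's z in degrees. In form: dx dy dz yaw; .... A call has 1 to 10 rows; each row shifts and turns the commanded pose from where the row before left it; what a row does not reach is not made up. A row lasts 1/8 s, in which the tool goes at most 62.5 mm and 10.7 degrees, less where a joint would pass 70% of its speed; a pose out of reach is approached as far as the arm can. A call is refused whole if a number of a shift passes 62.5 or a number of a turn 10.7, either way. A call with a gripper value outside its range is refused whole. "claw" is the finger opening in mm, from 0 to 85.4, set as the call begins (left out, the last holds). The fingers move at their own pace and stop on an object; "force" is the grip in N (left out, the last holds). Time passes only in rows, so rows that do not move let the fingers close. It gives the time, the measured TCP pose, the force, the opening and the grip force at its end, in the units of the state.
- get_obs(): the state, without advancing time (a new reading comes with each control period).
- read_camera(name): name is "scene" or "side" or "wrist"; returns a dict with "img" (384x512x3 uint8, blue, green, red), "fov_y" (degrees; the focal length in pixels is half the picture's height over the tangent of half this angle, whatever the lens; pixels are square), "cx", "cy" (the principal point, pixels), "world_to_cam" (4x4, takes a point from world to camera coordinates). Camera axes: x right, y up, looking along -z (the intrinsics and any distortion apply to the point x, -y, -z); pixel columns grow to the right and rows downward; lengths in m; the calibration is good to about 2 mm. A picture is of the moment at which its call begins. There is no depth.
- hand_in(): hands the job in; it is judged then, once.
Trained networks look in the newest picture that a camera, given by its name, has taken for a name from the list of things; names that differ only in an ending like _2 or _b are one class to them, and where a whole thing is asked for, a point or a joint stands for the part that bears it (a point fixed in the world has none). Each returns a list of dicts, best first, with "confidence" (0 to 1); they miss things now and then, are a little off and sometimes report something else, mostly with a low value. They report only what shows in the picture. A call takes as long as a camera call.
- recognise(camera, thing): "centre" ([column, row] in pixels, amid what is visible of it).
- outline_of(camera, thing): "pixels" (384x512 bool, what is visible of it) and "centre" ([column, row] in pixels, amid what is visible of it).
- place_of(camera, thing): "centre" ([column, row] in pixels: a listed point, or the origin of a listed thing).
The state is a dict: "t": time; "q": joint angles; "joint_vel": joint speeds; "joint_torque": joint torques, N m; "eef_pos": TCP position; "tool_rot": TCP orientation; "contact_force": force on the tool from outside, world axes, zero at the start; "torque": the same for the moment, N m; "gripper_width": opening from 0.0 (shut) to 1.0 (fully open); "grasp_force": force on a finger pad.
Only numpy, scipy, OpenCV 4.12 (cv2) and the standard library are available. Lean on these libraries where they do the work, as an engineer would, in place of code of your own. Each camera call takes 0.05 s, during which the arm holds its last target. There are 200 camera calls.

## Working session

There is one attempt and no reset: what is moved stays moved. The work goes in short steps, Python scripts to look and compute and a tool call to move; the robot and the scene stay as the last step left them, time stands still between calls to the robot, and variables do not carry over. Pictures are saved under pics/ and viewed, at most 14 in all, crops included, and the job is handed in when it is done.

Besides the shell and the picture viewer there is one more tool, called after "Emit:" in YAML: its name, and indented under it one key for each argument. carry_out: Moves the arm, as the interface text tells. Its arguments: {"type":"object","properties":{"rows":{"type":"string"},"claw":{"type":"number"},"force":{"type":"number"}},"required":["rows"]}

```bash
ls; mkdir -p pics
cat > h.py <<'E'
from station import *
import numpy as np, cv2
def ray(c,px):
    f=c["img"].shape[0]/2/np.tan(np.radians(c["fov_y"])/2)
    d=np.array([(px[0]-c["cx"])/f,-(px[1]-c["cy"])/f,-1.])
    M=c["world_to_cam"];M=np.array(M);R=M[:3,:3];o=-R.T@M[:3,3]
    d=R.T@d
    return o,d/np.linalg.norm(d)
def atz(c,px,z):
    o,d=ray(c,px);return o+d*(z-o[2])/d[2]
def tri(rs):
    A=np.zeros((3,3));b=np.zeros(3)
    for o,d in rs:
        P=np.eye(3)-np.outer(d,d);A+=P;b+=P@o
    p=np.linalg.solve(A,b)
    return p,max(np.linalg.norm((np.eye(3)-np.outer(d,d))@(p-o)) for o,d in rs)
E
python3 - <<'E'
from h import *
np.set_printoptions(precision=4,suppress=True)
o=get_obs();print({k:np.round(v,3) for k,v in o.items()})
ims=[]
for n in ["scene","side","wrist"]:
    c=read_camera(n);ims.append(c["img"]);print(n,{k:v for k,v in c.items() if k not in("img","world_to_cam")},ray(c,(c["cx"],c["cy"])))
    for t in ["jar1","shaker","platform","plunger_top","tray","tray_floor","rack","dishes","bowl","slidebox","marker"]:
        print(n,t,[(np.round(x["centre"]).tolist(),round(x["confidence"],2)) for x in place_of(n,t)][:6])
    cv2.imwrite(f"pics/{n}0.png",c["img"])
E
```

```text
pics
{'t': np.float64(0.0), 'q': array([ 1.234,  0.478,  0.022,  1.556, -0.011,  1.109, -0.083]), 'joint_vel': array([ 0.   , -0.001, -0.001, -0.001, -0.002, -0.   , -0.001]), 'joint_torque': array([ -0.001, -59.644,   1.607, -28.12 ,   0.012,   0.009,  -0.   ]), 'eef_pos': array([ 0.153, -0.657,  0.23 ]), 'tool_rot': array([-0.001,  0.993,  0.114, -0.   ]), 'contact_force': array([-0.282, -0.071, -0.331]), 'torque': array([0.001, 0.001, 0.028]), 'grasp_force': np.float64(0.0), 'gripper_width': np.float64(1.001)}
scene {'fov_y': 57.445217503506534, 'cx': 252.6122896148835, 'cy': 192.39216546462828} (array([ 0.9743, -0.4534,  0.8821]), array([-0.4837,  0.4242, -0.7656]))
scene jar1 [([308.0, 216.0], 0.87), ([326.0, 146.0], 0.74), ([335.0, 196.0], 0.67), ([270.0, 191.0], 0.63)]
scene shaker [([238.0, 248.0], 0.82)]
scene platform [([240.0, 237.0], 0.67)]
scene plunger_top [([196.0, 262.0], 0.74)]
scene tray [([155.0, 293.0], 0.75)]
scene tray_floor [([156.0, 293.0], 0.84)]
scene rack [([235.0, 237.0], 0.68)]
scene dishes [([300.0, 170.0], 0.68)]
scene bowl [([354.0, 169.0], 0.91)]
scen
[... 451 characters left out ...]
0.66), ([290.0, 138.0], 0.45)]
side tray [([319.0, 149.0], 0.88), ([155.0, 239.0], 0.28)]
side tray_floor [([318.0, 150.0], 0.68)]
side rack [([265.0, 171.0], 0.79), ([333.0, 203.0], 0.43)]
side dishes [([202.0, 272.0], 0.88)]
side bowl [([114.0, 284.0], 0.85), ([195.0, 216.0], 0.62)]
side slidebox [([331.0, 203.0], 0.75)]
side marker [([204.0, 358.0], 0.71)]
wrist {'fov_y': 68.87951329123278, 'cx': 256.2128334789378, 'cy': 196.9902364072572} (array([ 0.2298, -0.6405,  0.3733]), array([-0.2987, -0.0702, -0.9518]))
wrist jar1 []
wrist shaker []
wrist platform []
wrist plunger_top []
wrist tray []
wrist tray_floor []
wrist rack []
wrist dishes []
wrist bowl []
wrist slidebox []
wrist marker []
```

View pics/scene0.png

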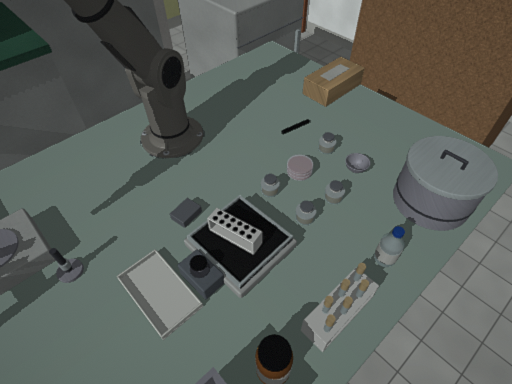

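View pics/side0.png

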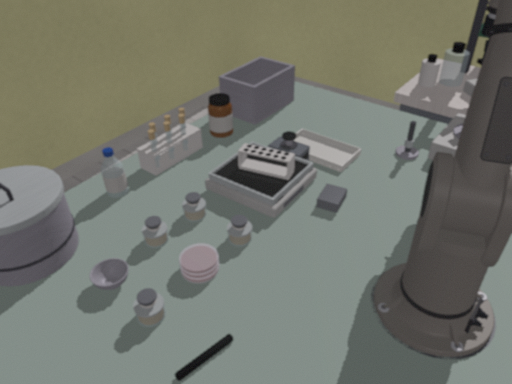

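Run:
```python
from h import *
np.set_printoptions(precision=4,suppress=True)
print(get_obs()["t"])
C=read_camera("scene");S=read_camera("side")
for t,a,b,z in [("platform",(240,237),(265,169),.05),("shaker",(238,248),(263,186),0),("plunger",(196,262),(319,155),.096),("trayfl",(156,293),(318,150),.005),("rack",(235,237),(265,171),.05),("dish",(300,170),(202,272),0),("bowl",(354,169),(114,284),0),("slide",(186,214),(331,203),0),("marker",(293,126),(204,358),0),("j",(308,216),None,0),("j",(326,146),None,0),("j",(335,196),None,0),("j",(270,191),None,0),("j",None,(240,236),0),("j",None,(195,217),0),("j",None,(149,314),0)]:
    r=[]
    if a: print(t,"scene",atz(C,a,z),end=" ");r.append(ray(C,a))
    if b: print(t,"side",atz(S,b,z),end=" ");r.append(ray(S,b))
    print(tri(r) if len(r)>1 else "")
```

```text
1.8
platform scene [ 0.5447 -0.1284  0.05  ] platform side [ 0.541  -0.1424  0.05  ] (array([ 0.5416, -0.1335,  0.0534]), np.float64(0.006042945765904606))
shaker scene [ 0.5433 -0.1379  0.    ] shaker side [ 0.5382 -0.1287  0.    ] (array([ 0.5418, -0.1353, -0.0051]), np.float64(0.001268928233022281))
plunger scene [ 0.5484 -0.2762  0.096 ] plunger side [ 0.4219 -0.2307  0.096 ] (array([ 0.4865, -0.2811,  0.0364]), np.float64(0.03324382589655847))
trayfl scene [ 0.5007 -0.3885  0.005 ] trayfl side [ 0.5115 -0.3809  0.005 ] (array([ 0.5072, -0.3849,  0.007 ]), np.float64(0.006166940274772859))
rack scene [ 0.5351 -0.1386  0.05  ] rack side [ 0.5349 -0.1344  0.05  ] (array([ 0.5354, -0.1372,  0.0486]), np.float64(0.0013456231186115798))
dish scene [0.4552 0.2232 0.    ] dish side [0.4482 0.2173 0.    ] (array([ 0.452 ,  0.2199, -0.0002]), np.float64(0.004539273403629657))
bowl scene [0.5802 0.3617 0.    ] bowl side [0.5799 0.3617 0.    ] (array([ 0.5801,  0.3617, -0.0001]), np.float64(9.064967579612325e-05))
slide scene [ 0.3385 -0.1764  0.    ] slide side [ 0.3432 -0.1764  0.    ] (array([ 0.3413, -0.1761,  0.0018]), np.float64(0.0016798166846569806))
marker scene [0.2761 0.3784 0.    ] marker side [0.2939 0.3735 0.    ] (array([0.2859, 0.3739, 0.0086]), np.float64(0.004695428247410045))
j scene [0.6056 0.0957 0.    ] 
j scene [0.4383 0.3824 0.    ] 
j scene [0.6119 0.2192 0.    ] 
j scene [0.452  0.0812 0.    ] 
j side [0.4562 0.0726 0.    ] 
j side [0.5978 0.0871 0.    ] 
j side [0.4549 0.3688 0.    ]
```

Emit:
carry_out:
  rows: "30 40 10 0; 38 46 10 0; 38 46 10 0; 38 46 10 0; 38 46 10 0; 38 46 10 0; 38 46 10 0; 38 46 10 0; 38 46 10 0; 38 46 10 0"

```text
t: 3.15
eef_pos: [0.5261, -0.202, 0.332]
tool_rot: [0.0, 0.993, 0.114, 0.0]
contact_force: [-0.1, -0.7, 0.8]
gripper_width: 0.999
grasp_force: 0.0
```

Run:
```python
from h import *
np.set_printoptions(precision=4,suppress=True)
o=get_obs();print(o["eef_pos"],o["tool_rot"],o["contact_force"])
c=read_camera("wrist");cv2.imwrite("pics/w1.png",c["img"])
for t,z in [("jar1",0),("platform",.05),("plunger_top",.096),("tray_floor",.005),("rack",.05)]:
    for x in place_of("wrist",t): print(t,np.round(x["centre"]),x["confidence"],atz(c,x["centre"],z))
```

```text
[ 0.5261 -0.202   0.332 ] [0.0003 0.9935 0.114  0.0003] [-0.1443 -0.6558  0.81  ]
jar1 [ 87. 161.] 0.81 [0.452  0.0754 0.    ]
jar1 [ 0. 39.] 0.81 [0.6109 0.2107 0.    ]
jar1 [88. 64.] 0.61 [0.6048 0.0814 0.    ]
plunger_top [311. 162.] 0.61 [ 0.5493 -0.2745  0.096 ]
tray_floor [352. 192.] 0.74 [ 0.5018 -0.3818  0.005 ]
tray_floor [ 2. 40.] 0.64 [0.6102 0.2042 0.005 ]
rack [218. 144.] 0.88 [ 0.5374 -0.1411  0.05  ]
```

View pics/w1.png

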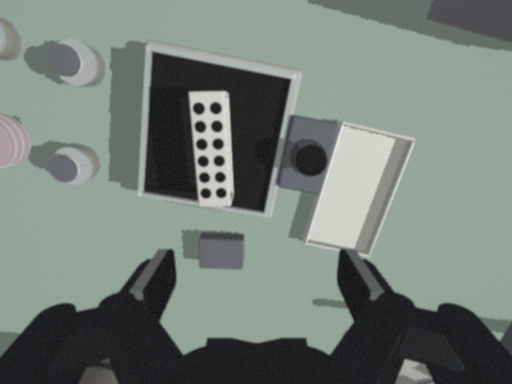

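Run:
```python
from h import *
np.set_printoptions(precision=4,suppress=True)
c=read_camera("wrist")
def rect(n,pts,z):
    P=np.array([atz(c,p,z)[:2] for p in pts]);print(n,P.tolist() and P,"c",P.mean(0))
    for i in range(4):
        d=P[(i+1)%4]-P[i];print("   len",np.linalg.norm(d),"ang",np.degrees(np.arctan2(d[1],d[0])))
rect("rack",[(189,93),(228,91),(234,206),(199,207)],.11)
rect("shaker",[(148,42),(300,73),(270,215),(139,193)],.054)
rect("tray",[(342,122),(413,138),(369,257),(306,242)],.022)
# refine with thresholds: rack white blob
for t in ["rack","tray"]:
    for x in outline_of("wrist",t)[:1]:
        m=x["pixels"].astype(np.uint8);k=max(cv2.findContours(m,0,2)[0],key=cv2.contourArea)
        b=cv2.boxPoints(cv2.minAreaRect(k));print(t,b.tolist());rect(t,b,.11 if t=="rack" else .022)
```

```text
rack [[ 0.5979 -0.1053]
 [ 0.6108 -0.151 ]
 [ 0.4672 -0.1878]
 [ 0.455  -0.1411]] c [ 0.5327 -0.1463]
   len 0.047528390758858806 ang -74.29684304825672
   len 0.14824504344012152 ang -165.63125342175138
   len 0.04826969814061734 ang 104.66348488750056
   len 0.1473884462443708 ang 14.07580709473136
shaker [[ 0.6484 -0.0296]
 [ 0.6573 -0.2374]
 [ 0.4444 -0.2472]
 [ 0.4345 -0.0387]] c [ 0.5462 -0.1382]
   len 0.20795789424301137 ang -87.56262655040663
   len 0.21307229041541084 ang -177.34399812478497
   len 0.20879699052481138 ang 92.7339314576784
   len 0.2141514508618347 ang 2.4311494329834296
tray [[ 0.6086 -0.3239]
 [ 0.6105 -0.4415]
 [ 0.3931 -0.447 ]
 [ 0.3966 -0.3268]] c [ 0.5022 -0.3848]
   len 0.11753048733457283 ang -89.10091947022664
   len 0.2174326630126971 ang -178.5507802041877
   len 0.1202193691974576 ang 88.33496444190446
   len 0.21204489150567193 ang 0.7691610477416136
rack [[47.0, 153.0], [77.0, 153.0], [77.0, 179.0], [47.0, 179.0]]
rack [[0.4845 0.0628]
 [0.4932 0.0249]
 [0.4579 0.0238]
 [0.4489 0.0628]] c [0.4711 0.0436]
   len 0.038814355472205284 ang -77.05815598778732
   len 0.03533405858664855 ang -178.18427510221716
   len 0.039954657927298166 ang 102.93449769591643
   len 0.0355667096567364 ang 0.011403627065081632
tray [[299.6857604980469, 240.6769561767578], [338.9621887207031, 112.60173034667969], [414.6690368652344, 135.81849670410156], [375.3926086425781, 263.89373779296875]]
tray [[ 0.3966 -0.3151]
 [ 0.6209 -0.3149]
 [ 0.6142 -0.4427]
 [ 0.3822 -0.4633]] c [ 0.5035 -0.384 ]
   len 0.2243448926290512 ang 0.03759229116223066
   len 0.12793681128101786 ang -93.0041627785594
   len 0.2329556595354419 ang -174.91893027987314
   len 0.14894333586971026 ang 84.45177547621662
```

Emit:
carry_out:
  rows: "4 25 0 1; 5 34 0 0; 0 0 -60 0; 0 0 -60 0; 0 0 -60 0; 0 0 -40 0; 0 0 -25 0; 0 0 -12 0; 0 0 0 0"

```text
t: 4.72
eef_pos: [0.534, -0.1438, 0.0742]
tool_rot: [-0.0, 0.992, 0.123, -0.0]
contact_force: [0.6, -0.0, -0.7]
gripper_width: 0.999
grasp_force: 0.0
```

Emit:
carry_out:
  rows: "0 0 0 0; 0 0 0 0; 0 0 0 0; 0 0 0 0; 0 0 0 0; 0 0 0 0"
  claw: 20
  force: 30

```text
t: 5.48
eef_pos: [0.5348, -0.1444, 0.0754]
tool_rot: [0.0, 0.992, 0.123, 0.001]
contact_force: [-2.2, 0.1, 5.7]
gripper_width: 0.507
grasp_force: 29.7
```

Emit:
carry_out:
  rows: "0 0 30 0; 0 0 40 0; 0 -10 35 0; -5 -40 0 0; -6 -45 0 -4; -6 -50 0 -4; -6 -45 0 -4; -6 -38 0 -2; -6 -20 0 0; 0 0 -40 0"

```text
t: 6.72
eef_pos: [0.5003, -0.3958, 0.142]
tool_rot: [0.002, 1.0, -0.0, 0.003]
contact_force: [1.0, 0.4, -1.5]
gripper_width: 0.509
grasp_force: 31.0
```

Emit:
carry_out:
  rows: "0 0 -45 0; 0 0 -35 0; 0 0 -15 0; 0 0 -8 0; 0 0 0 0"

```text
t: 7.35
eef_pos: [0.4997, -0.3925, 0.0369]
tool_rot: [0.0, 1.0, 0.001, 0.0]
contact_force: [0.5, -0.4, -2.4]
gripper_width: 0.509
grasp_force: 31.0
```

Emit:
carry_out:
  rows: "0 0 -2 0; 0 0 -2 0; 0 0 -1 0; 0 0 -1 0; 0 0 0 0"

```text
t: 7.98
eef_pos: [0.4991, -0.3925, 0.0306]
tool_rot: [0.0, 1.0, 0.001, 0.0]
contact_force: [-0.5, 1.0, 0.9]
gripper_width: 0.506
grasp_force: 31.2
```

Emit:
carry_out:
  rows: "0 0 0 0; 0 0 0 0; 0 0 0 0; 0 0 0 0"
  claw: 60

```text
t: 8.48
eef_pos: [0.4991, -0.3925, 0.0303]
tool_rot: [0.0, 1.0, 0.001, 0.0]
contact_force: [0.4, 0.3, -0.2]
gripper_width: 0.702
grasp_force: 0.0
```

Emit:
carry_out:
  rows: "0 0 20 0; 0 0 50 0; 0 0 60 0; 0 0 60 0; 0 0 60 0; 0 30 25 0; 0 50 10 0; 0 40 0 0; 0 0 0 0"
  claw: 85

```text
t: 9.6
eef_pos: [0.4999, -0.2685, 0.3175]
tool_rot: [0.0, 1.0, 0.004, 0.001]
contact_force: [-0.6, -0.5, 0.6]
gripper_width: 0.992
grasp_force: 0.0
```

Run:
```python
from h import *
np.set_printoptions(precision=4,suppress=True)
o=get_obs();print(o["t"],o["eef_pos"],o["tool_rot"],o["contact_force"])
c=read_camera("wrist");cv2.imwrite("pics/w2.png",c["img"])
for t,z in [("jar1",0),("platform",.05),("plunger_top",.096),("tray_floor",.005),("rack",.005)]:
    for x in place_of("wrist",t): print(t,np.round(x["centre"]),x["confidence"],atz(c,x["centre"],z))
```

```text
9.6 [ 0.4999 -0.2685  0.3175] [0.     1.     0.0039 0.0012] [-0.6464 -0.5038  0.5708]
jar1 [27. 87.] 0.82 [0.6053 0.0816 0.    ]
jar1 [ 52. 186.] 0.57 [ 0.449   0.0769 -0.    ]
platform [157. 130.] 0.56 [ 0.5466 -0.1275  0.05  ]
plunger_top [260. 131.] 0.76 [ 0.5496 -0.2739  0.096 ]
rack [330. 158.] 0.82 [ 0.5002 -0.3905  0.005 ]
```

View pics/w2.png

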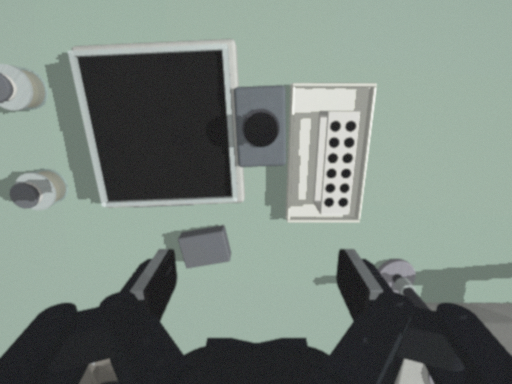

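Emit:
carry_out:
  rows: "-5 35 -5 1; -6 45 -15 1; -6 45 -15 0; -6 45 -15 0; -6 45 -15 0; -6 45 -15 0; -6 45 -15 0; -6 40 -13 0; -3 0 -10 0; 0 0 0 0"

```text
t: 11.15
eef_pos: [0.4487, 0.0714, 0.1966]
tool_rot: [0.0, 1.0, 0.018, -0.001]
contact_force: [-1.1, -1.0, 0.1]
gripper_width: 0.997
grasp_force: 0.0
```

```bash
cat > look.py <<'E'
from h import *
import sys
np.set_printoptions(precision=4,suppress=True)
o=get_obs();print(round(float(o["t"]),2),o["eef_pos"],o["tool_rot"],o["contact_force"])
c=read_camera("wrist")
if len(sys.argv)>1: cv2.imwrite(sys.argv[1],c["img"])
for x in place_of("wrist","jar1"): print("org",np.round(x["centre"]),round(x["confidence"],2),atz(c,x["centre"],0),"if on platform",atz(c,x["centre"],.05))
for t in ["stopper1"]:
    for x in outline_of("wrist",t):
        m=x["pixels"].astype(np.uint8);k=max(cv2.findContours(m,0,2)[0],key=cv2.contourArea)
        (e,r)=cv2.minEnclosingCircle(k);print(t,np.round(x["centre"]),round(x["confidence"],2),"area",m.sum(),np.round(e),round(r,1))
E
python3 look.py pics/w3.png
python3 - <<'E'
from h import *
np.set_printoptions(precision=4,suppress=True)
# platform rim from w2 picture pose unknown now; scene/side re-check of jars
for n in ["scene","side"]:
    c=read_camera(n)
    for t,z in [("jar1",0),("platform",.05)]:
        for x in place_of(n,t): print(n,t,np.round(x["centre"]),round(x["confidence"],2),atz(c,x["centre"],z))
E
```

```text
11.15 [0.4487 0.0714 0.1966] [ 0.0003  0.9998  0.0179 -0.001 ] [-1.1063 -1.0107  0.1468]
org [251. 171.] 0.96 [0.4514 0.0766 0.    ] if on platform [0.4626 0.0761 0.05  ]
org [252.  33.] 0.63 [0.602  0.0803 0.    ] if on platform [0.591  0.0792 0.05  ]
stopper1 [249. 186.] 0.91 area 1131 [247. 184.] 19.1
stopper1 [109.  12.] 0.86 area 971 [104.   5.] 25.1
stopper1 [250.  16.] 0.63 area 1558 [252.  15.] 24.8
scene jar1 [271. 189.] 0.87 [0.4464 0.0898 0.    ]
scene jar1 [324. 146.] 0.85 [0.431 0.377 0.   ]
scene jar1 [306. 218.] 0.76 [0.6063 0.087  0.    ]
scene jar1 [333. 197.] 0.6 [0.6108 0.2095 0.    ]
scene platform [240. 237.] 0.71 [ 0.5433 -0.1279  0.05  ]
side jar1 [154. 239.] 0.76 [0.6191 0.209  0.    ]
side jar1 [151. 316.] 0.72 [0.4473 0.3703 0.    ]
side jar1 [240. 237.] 0.69 [0.4542 0.0738 0.    ]
side jar1 [194. 214.] 0.65 [0.6061 0.0805 0.    ]
side jar1 [319. 150.] 0.56 [ 0.5131 -0.3883  0.    ]
side platform [263. 169.] 0.81 [ 0.5461 -0.138   0.05  ]
```

View pics/w3.png

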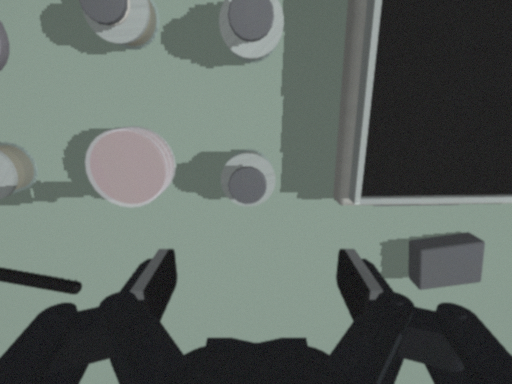

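Emit:
carry_out:
  rows: "2 4 -20 0; 0 1 -50 0; 0 0 -50 0; 0 0 -40 0; 0 0 -20 0; 0 0 -12 0; 0 0 0 0"

```text
t: 12.48
eef_pos: [0.451, 0.0776, 0.005]
tool_rot: [0.0, 1.0, 0.018, -0.0]
contact_force: [-0.7, 0.7, 0.7]
gripper_width: 0.995
grasp_force: 0.0
```

Emit:
carry_out:
  rows: "0 0 0 0; 0 0 0 0; 0 0 0 0; 0 0 0 0"
  claw: 62
  force: 20

```text
t: 12.98
eef_pos: [0.4516, 0.0779, 0.0057]
tool_rot: [-0.0, 1.0, 0.018, 0.001]
contact_force: [0.5, 1.5, 0.8]
gripper_width: 0.726
grasp_force: 0.7
```

Emit:
carry_out:
  rows: "0 0 0 0; 0 0 0 0; 0 0 0 0"
  claw: 58

```text
t: 13.35
eef_pos: [0.4516, 0.0779, 0.0058]
tool_rot: [-0.0, 1.0, 0.018, 0.001]
contact_force: [-0.1, 1.5, 6.2]
gripper_width: 0.693
grasp_force: 20.4
```

Emit:
carry_out:
  rows: "0 0 10 0; 0 0 25 0; 0 -5 30 0; 5 -20 15 0; 8 -40 0 0; 10 -50 0 0; 10 -50 0 0; 9 -50 0 0; 9 -35 0 0; 0 -10 0 0"

```text
t: 14.6
eef_pos: [0.5015, -0.1856, 0.0853]
tool_rot: [0.0, 1.0, 0.016, -0.0]
contact_force: [-0.2, 0.4, -1.4]
gripper_width: 0.693
grasp_force: 22.7
```

Emit:
carry_out:
  rows: "0 0 -10 0; 0 0 -10 0; 0 0 -5 0; 0 0 0 0"

```text
t: 15.1
eef_pos: [0.5017, -0.1814, 0.0597]
tool_rot: [-0.0, 1.0, 0.019, -0.001]
contact_force: [0.0, -0.2, -0.2]
gripper_width: 0.692
grasp_force: 22.7
```

Emit:
carry_out:
  rows: "0 0 -2 0; 0 0 -1 0; 0 0 -1 0; 0 0 0 0"

```text
t: 15.6
eef_pos: [0.5021, -0.1825, 0.0563]
tool_rot: [0.0, 1.0, 0.018, 0.0]
contact_force: [-0.0, -0.9, -1.3]
gripper_width: 0.695
grasp_force: 22.7
```

Emit:
carry_out:
  rows: "0 0 0 0; 0 0 0 0; 0 0 0 0"
  claw: 69

```text
t: 15.98
eef_pos: [0.5022, -0.1825, 0.0564]
tool_rot: [0.0, 1.0, 0.018, 0.0]
contact_force: [0.1, -0.7, -0.4]
gripper_width: 0.807
grasp_force: 0.0
```

Emit:
carry_out:
  rows: "0 0 15 0; 0 0 40 0; 0 0 50 0; 0 0 0 0"

```text
t: 16.48
eef_pos: [0.5051, -0.183, 0.1663]
tool_rot: [0.002, 1.0, 0.018, 0.004]
contact_force: [0.3, -0.0, 0.2]
gripper_width: 0.805
grasp_force: 0.0
```

Emit:
carry_out:
  rows: "0 0 0 0; 0 0 0 0; 0 0 0 0; 0 0 0 0"
  claw: 0

```text
t: 16.98
eef_pos: [0.5018, -0.1823, 0.1607]
tool_rot: [-0.0, 1.0, 0.018, -0.001]
contact_force: [-0.3, 0.1, 0.4]
gripper_width: -0.0
grasp_force: 0.0
```

```bash
python3 look.py pics/w4.png
```

```text
16.98 [ 0.5018 -0.1823  0.1607] [-0.0002  0.9998  0.0185 -0.0005] [-0.3028  0.1391  0.4095]
org [258. 199.] 0.92 [ 0.4802 -0.1863  0.    ] if on platform [ 0.4968 -0.1853  0.05  ]
stopper1 [257. 216.] 0.76 area 2013 [257. 218.] 26.9
```

View pics/w4.png

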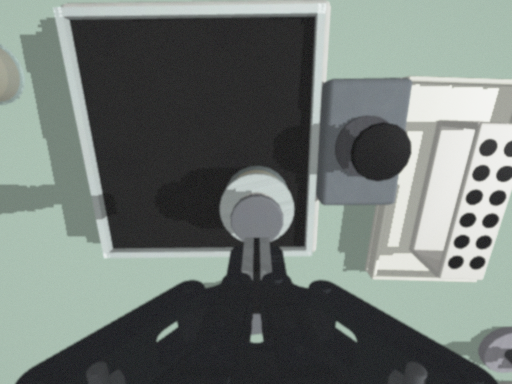

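Emit:
carry_out:
  rows: "0 0 -15 0; 0 0 -20 0; 0 0 -6 0; 0 0 -6 0; 0 0 -5 0; 0 0 -4 0; 0 0 -3 0; 0 0 -2 0; 0 0 0 0; 0 0 0 0"

```text
t: 18.38
eef_pos: [0.5023, -0.1824, 0.1007]
tool_rot: [0.0, 1.0, 0.018, 0.0]
contact_force: [-1.9, -0.1, 6.1]
gripper_width: 0.002
grasp_force: 3.0
```

Emit:
carry_out:
  rows: "0 0 -2 0; 0 0 0 0; 0 0 0 0"

```text
t: 18.75
eef_pos: [0.5023, -0.1824, 0.0991]
tool_rot: [0.0, 1.0, 0.018, 0.0]
contact_force: [-3.1, 0.7, 9.3]
gripper_width: -0.001
grasp_force: 4.5
```

Emit:
carry_out:
  rows: "0 0 20 0; 0 0 50 0; 10 20 30 0; 16 45 0 0; 16 45 0 0; 16 45 0 0; 16 45 0 0; 16 40 0 0; 12 24 0 0; 0 0 0 0"
  claw: 85

```text
t: 20.0
eef_pos: [0.6044, 0.0845, 0.1981]
tool_rot: [-0.001, 1.0, 0.02, 0.0]
contact_force: [-0.6, -0.2, -0.8]
gripper_width: 0.997
grasp_force: 0.0
```

```bash
python3 look.py
```

```text
20.0 [0.6044 0.0845 0.1981] [-0.0008  0.9998  0.0204  0.0002] [-0.564  -0.2012 -0.8323]
org [476. 276.] 0.78 [ 0.4706 -0.2302  0.    ] if on platform [ 0.5019 -0.1836  0.05  ]
org [258. 174.] 0.69 [0.6035 0.0808 0.    ] if on platform [0.6152 0.0816 0.05  ]
org [ 46. 273.] 0.6 [0.451  0.3717 0.    ] if on platform [0.4851 0.3298 0.05  ]
org [152. 165.] 0.59 [0.6097 0.2123 0.    ] if on platform [0.6205 0.1938 0.05  ]
stopper1 [136. 175.] 0.97 area 1324 [138. 173.] 21.6
stopper1 [258. 185.] 0.88 area 1102 [259. 187.] 19.0
stopper1 [500. 303.] 0.85 area 821 [505. 302.] 20.2
stopper1 [ 18. 302.] 0.61 area 1043 [ 19. 299.] 21.0
```

Emit:
carry_out:
  rows: "0 -2 -20 0; 0 -1 -50 0; 0 0 -50 0; 0 0 -40 0; 0 0 -20 0; 0 0 -12 0; 0 0 0 0"

```text
t: 21.02
eef_pos: [0.6042, 0.0784, 0.0063]
tool_rot: [0.0, 1.0, 0.018, 0.0]
contact_force: [-0.8, -0.1, 0.5]
gripper_width: 0.995
grasp_force: 0.0
```

Emit:
carry_out:
  rows: "0 0 0 0; 0 0 0 0; 0 0 0 0; 0 0 0 0"
  claw: 62

```text
t: 21.52
eef_pos: [0.6045, 0.079, 0.0068]
tool_rot: [-0.0, 1.0, 0.019, 0.001]
contact_force: [-0.0, 1.6, 0.9]
gripper_width: 0.725
grasp_force: 0.8
```

Emit:
carry_out:
  rows: "0 0 0 0; 0 0 0 0; 0 0 0 0"
  claw: 59

```text
t: 21.9
eef_pos: [0.6045, 0.079, 0.0069]
tool_rot: [-0.0, 1.0, 0.018, 0.0]
contact_force: [-0.5, 1.4, 6.1]
gripper_width: 0.693
grasp_force: 20.9
```

Emit:
carry_out:
  rows: "0 0 10 0; 0 0 25 0; 0 -5 30 0; 0 -20 15 0; -3 -40 0 0; -3 -50 0 0; -3 -50 0 0; -3 -50 0 0; -2 -32 0 0; 0 -10 0 0"

```text
t: 23.15
eef_pos: [0.5888, -0.182, 0.0861]
tool_rot: [0.001, 1.0, 0.016, -0.001]
contact_force: [0.4, 0.3, -1.7]
gripper_width: 0.697
grasp_force: 22.1
```

Emit:
carry_out:
  rows: "0 0 -10 0; 0 0 -10 0; 0 0 -6 0; 0 0 -2 0; 0 0 -1 0; 0 0 -1 0; 0 0 0 0"

```text
t: 24.02
eef_pos: [0.5903, -0.1782, 0.0569]
tool_rot: [0.0, 1.0, 0.018, 0.0]
contact_force: [-2.8, 1.0, 3.5]
gripper_width: 0.691
grasp_force: 22.4
```

Contact on the platform; release, then press the stopper.

Emit:
carry_out:
  rows: "0 0 0 0; 0 0 0 0; 0 0 0 0"
  claw: 69

```text
t: 24.4
eef_pos: [0.5902, -0.1785, 0.0563]
tool_rot: [0.0, 1.0, 0.018, 0.0]
contact_force: [0.3, -0.5, -0.1]
gripper_width: 0.81
grasp_force: 0.0
```

Emit:
carry_out:
  rows: "0 0 15 0; 0 0 40 0; 0 0 30 0; 0 0 0 0"

```text
t: 24.9
eef_pos: [0.5923, -0.1787, 0.1451]
tool_rot: [0.001, 1.0, 0.018, 0.003]
contact_force: [-0.6, 0.4, -0.1]
gripper_width: 0.806
grasp_force: 0.0
```

Emit:
carry_out:
  rows: "0 0 0 0; 0 0 0 0; 0 0 0 0; 0 0 0 0"
  claw: 0

```text
t: 25.4
eef_pos: [0.5899, -0.1783, 0.1408]
tool_rot: [-0.0, 1.0, 0.018, -0.0]
contact_force: [0.7, -0.3, -0.0]
gripper_width: -0.003
grasp_force: 0.0
```

Emit:
carry_out:
  rows: "0 0 -10 0; 0 0 -10 0; 0 0 -6 0; 0 0 -6 0; 0 0 -5 0; 0 0 -3 0; 0 0 -2 0; 0 0 0 0; 0 0 0 0"

```text
t: 26.52
eef_pos: [0.5899, -0.1784, 0.0999]
tool_rot: [0.0, 1.0, 0.018, -0.0]
contact_force: [-3.9, 1.2, 7.8]
gripper_width: 0.001
grasp_force: 3.8
```

Emit:
carry_out:
  rows: "0 0 -1 0; 0 0 0 0; 0 0 20 0; 0 0 50 0; 0 20 25 0; 2 40 5 0; 3 50 0 0; 3 55 0 0; 3 55 0 0; 3 55 0 0"

```text
t: 27.78
eef_pos: [0.6047, 0.0984, 0.1996]
tool_rot: [-0.0, 1.0, 0.018, 0.001]
contact_force: [0.9, -0.0, -0.3]
gripper_width: 0.002
grasp_force: 0.0
```

Emit:
carry_out:
  rows: "3 55 0 0; 3 40 0 0; 0 20 0 0; 0 0 0 0"
  claw: 85

```text
t: 28.28
eef_pos: [0.61, 0.2126, 0.1988]
tool_rot: [-0.0, 1.0, 0.019, 0.0]
contact_force: [0.2, -0.5, 0.6]
gripper_width: 0.844
grasp_force: 0.0
```

```bash
python3 look.py
```

```text
28.27 [0.61   0.2126 0.1988] [-0.0002  0.9998  0.0194  0.0002] [ 0.1539 -0.4505  0.6254]
org [261. 174.] 0.59 [0.6098 0.2053 0.    ] if on platform [0.6214 0.2067 0.05  ]
org [139. 281.] 0.56 [0.4484 0.3711 0.    ] if on platform [0.4836 0.3482 0.05  ]
stopper1 [262. 185.] 0.82 area 1159 [261. 184.] 19.5
stopper1 [119. 297.] 0.63 area 76 [118. 296.] 6.5
```

Emit:
carry_out:
  rows: "0 -4 -20 0; 0 -2 -50 0; 0 0 -50 0; 0 0 -40 0; 0 0 -20 0; 0 0 -12 0; 0 0 0 0"

```text
t: 29.3
eef_pos: [0.6103, 0.2054, 0.0063]
tool_rot: [0.0, 1.0, 0.018, -0.0]
contact_force: [0.3, 0.4, -0.0]
gripper_width: 0.998
grasp_force: 0.0
```

Emit:
carry_out:
  rows: "0 0 0 0; 0 0 0 0; 0 0 0 0; 0 0 0 0"
  claw: 62

```text
t: 29.8
eef_pos: [0.6106, 0.2063, 0.007]
tool_rot: [-0.001, 1.0, 0.019, 0.001]
contact_force: [0.2, 2.1, 1.5]
gripper_width: 0.729
grasp_force: 1.0
```

Emit:
carry_out:
  rows: "0 0 0 0; 0 0 0 0; 0 0 0 0"
  claw: 59

```text
t: 30.18
eef_pos: [0.6105, 0.2064, 0.0071]
tool_rot: [-0.0, 1.0, 0.019, 0.001]
contact_force: [-0.7, 1.9, 5.5]
gripper_width: 0.697
grasp_force: 20.8
```

Emit:
carry_out:
  rows: "0 0 10 0; 0 0 25 0; 0 -5 30 0; -2 -30 15 0; -5 -50 0 0; -5 -55 0 0; -5 -55 0 0; -4 -50 0 0; -3 -40 0 0; 0 -11 0 0"

```text
t: 31.42
eef_pos: [0.5846, -0.0952, 0.0859]
tool_rot: [0.001, 1.0, 0.016, -0.001]
contact_force: [-0.5, -0.3, -2.3]
gripper_width: 0.696
grasp_force: 22.1
```

Emit:
carry_out:
  rows: "0 0 -10 0; 0 0 -10 0; 0 0 -6 0; 0 0 -2 0; 0 0 -1 0; 0 0 -1 0; 0 0 0 0"

```text
t: 32.3
eef_pos: [0.5863, -0.09, 0.0571]
tool_rot: [-0.0, 1.0, 0.019, 0.0]
contact_force: [-2.9, 1.0, 5.0]
gripper_width: 0.698
grasp_force: 22.6
```

Emit:
carry_out:
  rows: "0 0 0 0; 0 0 0 0; 0 0 0 0"
  claw: 69

```text
t: 32.67
eef_pos: [0.5862, -0.0906, 0.0563]
tool_rot: [0.0, 1.0, 0.018, 0.0]
contact_force: [0.8, 0.8, -0.3]
gripper_width: 0.802
grasp_force: 0.0
```

Emit:
carry_out:
  rows: "0 0 15 0; 0 0 40 0; 0 0 30 0; 0 0 0 0"

```text
t: 33.17
eef_pos: [0.5883, -0.0904, 0.1449]
tool_rot: [0.0, 1.0, 0.018, 0.003]
contact_force: [-0.8, 0.9, 0.8]
gripper_width: 0.813
grasp_force: 0.0
```

Emit:
carry_out:
  rows: "0 0 0 0; 0 0 0 0; 0 0 0 0; 0 0 0 0"
  claw: 0

```text
t: 33.67
eef_pos: [0.5859, -0.0903, 0.1408]
tool_rot: [-0.0, 1.0, 0.018, -0.0]
contact_force: [-0.7, -0.8, 0.1]
gripper_width: 0.005
grasp_force: 0.0
```

Emit:
carry_out:
  rows: "0 0 -10 0; 0 0 -10 0; 0 0 -6 0; 0 0 -6 0; 0 0 -5 0; 0 0 -3 0; 0 0 -2 0; 0 0 -1 0; 0 0 0 0; 0 0 0 0"

```text
t: 34.92
eef_pos: [0.5858, -0.0904, 0.099]
tool_rot: [0.0, 1.0, 0.018, -0.0]
contact_force: [-5.0, -0.4, 9.7]
gripper_width: -0.002
grasp_force: 4.5
```

Emit:
carry_out:
  rows: "0 0 20 0; 0 0 50 0; -10 20 25 0; -16 45 5 0; -17 55 0 0; -17 55 0 0; -17 55 0 0; -17 55 0 0; -17 55 0 0; -15 55 0 0"

```text
t: 36.17
eef_pos: [0.4599, 0.3066, 0.1996]
tool_rot: [-0.001, 1.0, 0.018, 0.001]
contact_force: [0.7, 0.7, -0.1]
gripper_width: 0.0
grasp_force: 0.0
```

Emit:
carry_out:
  rows: "-12 40 0 0; 0 26 0 0; 0 0 0 0; 0 0 0 0"
  claw: 85

```text
t: 36.67
eef_pos: [0.4486, 0.3697, 0.1986]
tool_rot: [0.0, 1.0, 0.018, 0.0]
contact_force: [1.1, -0.1, 0.2]
gripper_width: 0.849
grasp_force: 0.0
```

```bash
python3 look.py pics/w5.png
```

```text
36.67 [0.4486 0.3697 0.1986] [0.0002 0.9998 0.018  0.0003] [ 1.0521 -0.1156  0.1688]
org [254. 176.] 0.87 [0.4448 0.3715 0.    ] if on platform [0.4569 0.3715 0.05  ]
stopper1 [258. 189.] 0.68 area 1083 [257. 187.] 18.9
```

View pics/w5.png

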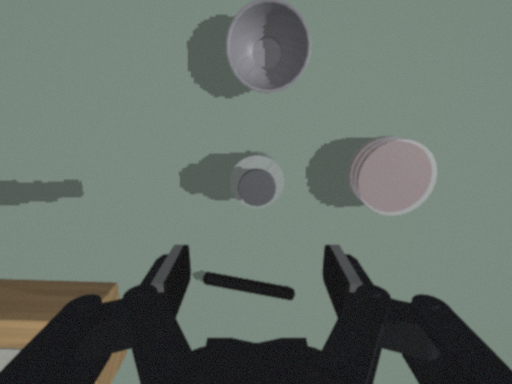

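Emit:
carry_out:
  rows: "-2 0 -20 0; -1 0 -50 0; 0 0 -50 0; 0 0 -40 0; 0 0 -20 0; 0 0 -12 0; 0 0 0 0"

```text
t: 37.7
eef_pos: [0.4451, 0.3707, 0.0063]
tool_rot: [-0.0, 1.0, 0.018, -0.0]
contact_force: [-0.4, 0.6, 0.6]
gripper_width: 0.996
grasp_force: 0.0
```

Emit:
carry_out:
  rows: "0 0 0 0; 0 0 0 0; 0 0 0 0; 0 0 0 0"
  claw: 62

```text
t: 38.2
eef_pos: [0.4453, 0.3707, 0.0067]
tool_rot: [-0.0, 1.0, 0.018, 0.0]
contact_force: [-0.8, -0.5, 1.0]
gripper_width: 0.722
grasp_force: 0.0
```

Emit:
carry_out:
  rows: "0 0 0 0; 0 0 0 0; 0 0 0 0"
  claw: 59

```text
t: 38.58
eef_pos: [0.4452, 0.3706, 0.0067]
tool_rot: [0.0, 1.0, 0.018, 0.0]
contact_force: [-0.5, -1.1, 5.3]
gripper_width: 0.695
grasp_force: 21.1
```

Emit:
carry_out:
  rows: "0 0 10 0; 0 0 25 0; 0 -5 35 0; 2 -25 25 0; 5 -45 0 0; 6 -55 0 0; 6 -55 0 0; 7 -55 0 0; 7 -55 0 0; 7 -55 0 0"

```text
t: 39.83
eef_pos: [0.4852, 0.0189, 0.1018]
tool_rot: [-0.0, 1.0, 0.019, 0.0]
contact_force: [0.8, 0.4, -1.4]
gripper_width: 0.694
grasp_force: 22.2
```

Emit:
carry_out:
  rows: "7 -50 0 0; 5 -40 0 0; 2 -20 -5 0; 0 -5 -10 0; 0 0 -10 0; 0 0 -10 0; 0 0 -5 0; 0 0 0 0"

```text
t: 40.83
eef_pos: [0.4989, -0.0936, 0.0609]
tool_rot: [-0.0, 1.0, 0.019, -0.0]
contact_force: [-0.0, 0.8, -1.3]
gripper_width: 0.692
grasp_force: 22.2
```

Emit:
carry_out:
  rows: "0 0 -2 0; 0 0 -1 0; 0 0 -1 0; 0 0 0 0"

```text
t: 41.32
eef_pos: [0.4991, -0.0945, 0.0573]
tool_rot: [0.0, 1.0, 0.018, 0.0]
contact_force: [0.8, 0.1, -2.8]
gripper_width: 0.692
grasp_force: 22.2
```

Emit:
carry_out:
  rows: "0 0 0 0; 0 0 0 0; 0 0 0 0"
  claw: 69

```text
t: 41.7
eef_pos: [0.4992, -0.0944, 0.0574]
tool_rot: [0.0, 1.0, 0.018, 0.0]
contact_force: [0.6, 0.3, 0.1]
gripper_width: 0.808
grasp_force: 0.0
```

Emit:
carry_out:
  rows: "0 0 15 0; 0 0 40 0; 0 0 30 0; 0 0 0 0"

```text
t: 42.2
eef_pos: [0.5011, -0.0945, 0.1455]
tool_rot: [0.001, 1.0, 0.018, 0.003]
contact_force: [-0.2, 0.1, 0.1]
gripper_width: 0.81
grasp_force: 0.0
```

Emit:
carry_out:
  rows: "0 0 0 0; 0 0 0 0; 0 0 0 0; 0 0 0 0"
  claw: 0

```text
t: 42.7
eef_pos: [0.4989, -0.0943, 0.1418]
tool_rot: [-0.0, 1.0, 0.018, -0.0]
contact_force: [-0.7, -0.1, -0.0]
gripper_width: 0.001
grasp_force: 0.0
```

Emit:
carry_out:
  rows: "0 0 -10 0; 0 0 -10 0; 0 0 -6 0; 0 0 -6 0; 0 0 -5 0; 0 0 -3 0; 0 0 -2 0; 0 0 -1 0; 0 0 0 0; 0 0 0 0"

```text
t: 43.95
eef_pos: [0.4988, -0.0944, 0.0997]
tool_rot: [0.0, 1.0, 0.018, -0.0]
contact_force: [-4.6, 0.3, 8.0]
gripper_width: -0.002
grasp_force: 3.9
```

Emit:
carry_out:
  rows: "0 0 -1 0; 0 0 0 0; 0 0 20 0; 0 0 50 0; 0 -20 50 0; 0 -45 50 0; 0 -45 30 0; 0 -40 10 0; 0 -10 0 0; 0 0 0 0"

```text
t: 45.2
eef_pos: [0.499, -0.2513, 0.3042]
tool_rot: [-0.0, 1.0, 0.018, -0.0]
contact_force: [0.2, 0.3, -0.7]
gripper_width: 0.001
grasp_force: 0.0
```

```bash
python3 look.py pics/w6.png
python3 - <<'E'
from h import *
np.set_printoptions(precision=4,suppress=True)
for n in ["wrist","scene","side"]:
    c=read_camera(n);cv2.imwrite(f"pics/{n}7.png",c["img"])
    for t,z in [("jar1",.05),("plunger_top",.096)]:
        for x in place_of(n,t): print(n,t,np.round(x["centre"]),round(x["confidence"],2),atz(c,x["centre"],z))
E
```

```text
45.2 [ 0.499  -0.2513  0.3042] [-0.0003  0.9998  0.0179 -0.0002] [ 0.2231  0.253  -0.6752]
org [201.  95.] 0.86 [ 0.5916 -0.1659  0.    ] if on platform [ 0.59   -0.1753  0.05  ]
org [214. 152.] 0.69 [ 0.5068 -0.1856  0.    ] if on platform [ 0.5147 -0.1928  0.05  ]
org [147. 157.] 0.63 [ 0.4945 -0.0769  0.    ] if on platform [ 0.5038 -0.0963  0.05  ]
org [138.  93.] 0.63 [ 0.5911 -0.0717  0.    ] if on platform [ 0.5896 -0.0916  0.05  ]
stopper1 [121.  94.] 0.98 area 1095 [122.  92.] 20.2
stopper1 [204. 160.] 0.87 area 800 [206. 157.] 16.2
stopper1 [134. 166.] 0.75 area 869 [132. 166.] 17.5
stopper1 [194.  92.] 0.66 area 980 [196.  94.] 18.2
wrist jar1 [146. 159.] 0.92 [ 0.5008 -0.0935  0.05  ]
wrist jar1 [206.  95.] 0.9 [ 0.5901 -0.1803  0.05  ]
wrist jar1 [141.  93.] 0.83 [ 0.5897 -0.0935  0.05  ]
wrist jar1 [277. 130.] 0.75 [ 0.548  -0.2776  0.05  ]
wrist jar1 [213. 150.] 0.6 [ 0.5168 -0.1889  0.05  ]
wrist plunger_top [137.  93.] 0.57 [ 0.5874 -0.1065  0.096 ]
wrist plunger_top [275. 133.] 0.55 [ 0.5485 -0.2719  0.096 ]
scene jar1 [234. 256.] 0.96 [ 0.5795 -0.1786  0.05  ]
scene jar1 [219. 242.] 0.9 [ 0.517  -0.1832  0.05  ]
scene jar1 [261. 240.] 0.72 [ 0.5906 -0.0915  0.05  ]
scene jar1 [238. 220.] 0.71 [ 0.4969 -0.0924  0.05  ]
scene jar1 [240. 235.] 0.31 [ 0.54   -0.1227  0.05  ]
scene plunger_top [196. 263.] 0.66 [ 0.5494 -0.2776  0.096 ]
side jar1 [266. 180.] 0.89 [ 0.5064 -0.1004  0.05  ]
side jar1 [237. 173.] 0.89 [ 0.5913 -0.0799  0.05  ]
side jar1 [263. 156.] 0.67 [ 0.5864 -0.1915  0.05  ]
side jar1 [284. 162.] 0.65 [ 0.5212 -0.2043  0.05  ]
side jar1 [321. 150.] 0.22 [ 0.4681 -0.3212  0.05  ]
side plunger_top [289. 136.] 0.51 [ 0.5459 -0.2651  0.096 ]
```

View pics/w6.png

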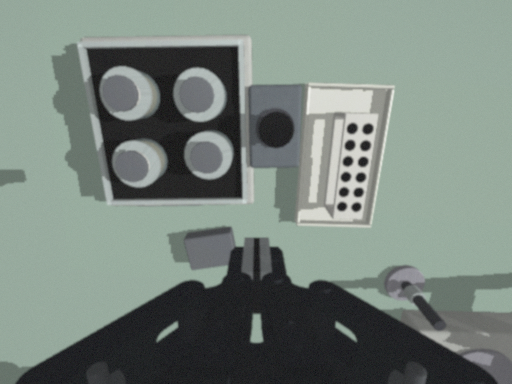

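View pics/side7.png

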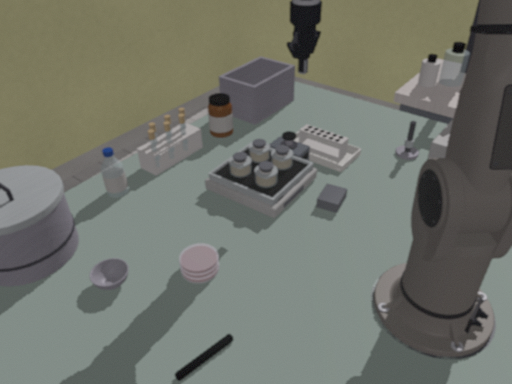

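Run:
```python
from h import *
np.set_printoptions(precision=4,suppress=True)
c=read_camera("wrist")
for n,p in dict(C=(121.5,93),A=(205,158.5),D=(133,166),B=(195,93)).items(): print(n,"cap",atz(c,p,.104))
img=cv2.resize(c["img"][20:230,60:320],None,fx=3,fy=2.85)[:600,:780];cv2.imwrite("pics/crop.png",img)
```

```text
C cap [ 0.5873 -0.0943  0.104 ]
A cap [ 0.515  -0.1886  0.104 ]
D cap [ 0.5024 -0.0991  0.104 ]
B cap [ 0.5903 -0.1786  0.104 ]
```

View pics/crop.png

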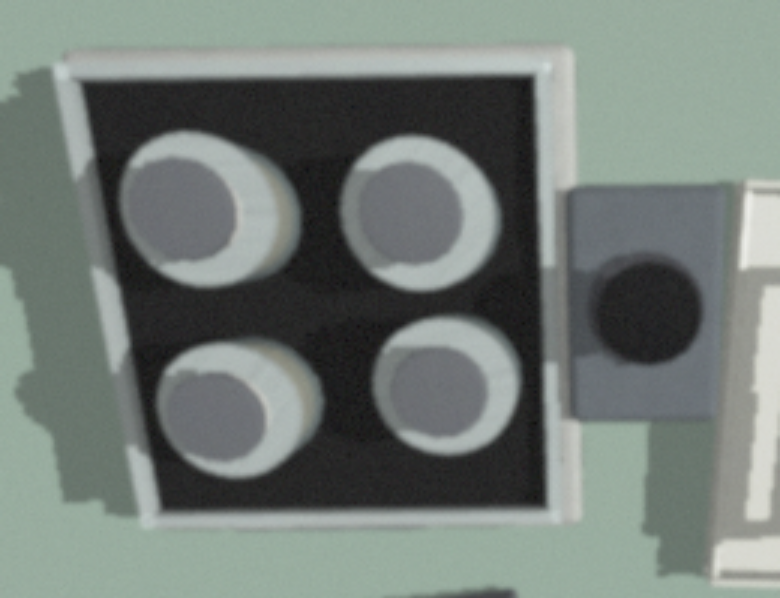

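Emit:
carry_out:
  rows: "20 -10 -30 0; 25 -12 -50 0; 6 -4 -50 0; 0 0 -45 0; 0 0 -20 0; 0 0 0 0"

```text
t: 46.6
eef_pos: [0.5496, -0.277, 0.1091]
tool_rot: [-0.0, 1.0, 0.018, -0.001]
contact_force: [0.5, 0.4, 0.8]
gripper_width: -0.001
grasp_force: 0.0
```

Emit:
carry_out:
  rows: "0 0 -8 0; 0 0 -6 0; 0 0 -6 0; 0 0 -4 0; 0 0 0 0"

```text
t: 47.22
eef_pos: [0.5509, -0.2776, 0.0864]
tool_rot: [0.0, 1.0, 0.018, 0.001]
contact_force: [0.5, -0.3, 5.7]
gripper_width: -0.0
grasp_force: 2.9
```

Emit:
carry_out:
  rows: "0 0 -3 0; 0 0 -2 0; 0 0 -1 0; 0 0 0 0"

```text
t: 47.72
eef_pos: [0.551, -0.2777, 0.082]
tool_rot: [0.001, 1.0, 0.018, 0.001]
contact_force: [-4.3, 0.4, 16.2]
gripper_width: -0.002
grasp_force: 8.3
```

Emit:
carry_out:
  rows: "0 0 0 0; 0 0 0 0; 0 0 0 0; 0 0 0 0; 0 0 0 0; 0 0 0 0; 0 0 0 0; 0 0 0 0; 0 0 0 0"

```text
t: 48.85
eef_pos: [0.551, -0.2777, 0.082]
tool_rot: [0.001, 1.0, 0.018, 0.001]
contact_force: [-4.8, 0.2, 16.8]
gripper_width: 0.001
grasp_force: 8.2
```

Emit:
carry_out:
  rows: "0 0 15 0; 0 0 30 0; 0 0 50 0; -10 0 50 0; -25 0 40 0; -15 20 20 0; 0 0 0 0; 0 0 0 0"

```text
t: 49.85
eef_pos: [0.4998, -0.2576, 0.284]
tool_rot: [-0.0, 1.0, 0.018, -0.001]
contact_force: [0.1, -0.9, 0.2]
gripper_width: -0.001
grasp_force: 0.0
```

```bash
python3 look.py pics/w8.png
```

```text
49.85 [ 0.4998 -0.2576  0.284 ] [-0.      0.9998  0.0183 -0.0005] [ 0.1392 -0.9205  0.183 ]
org [132. 163.] 0.92 [ 0.4886 -0.0674  0.    ] if on platform [ 0.4992 -0.0895  0.05  ]
org [194.  98.] 0.78 [ 0.5869 -0.1656  0.    ] if on platform [ 0.5859 -0.1762  0.05  ]
org [209. 153.] 0.77 [ 0.5084 -0.187   0.    ] if on platform [ 0.5167 -0.1951  0.05  ]
stopper1 [118. 172.] 0.85 area 955 [120. 168.] 18.3
stopper1 [196. 162.] 0.82 area 884 [198. 160.] 17.1
stopper1 [185.  89.] 0.72 area 1148 [187.  93.] 19.9
stopper1 [108.  93.] 0.7 area 1170 [107.  91.] 20.8
```

View pics/w8.png

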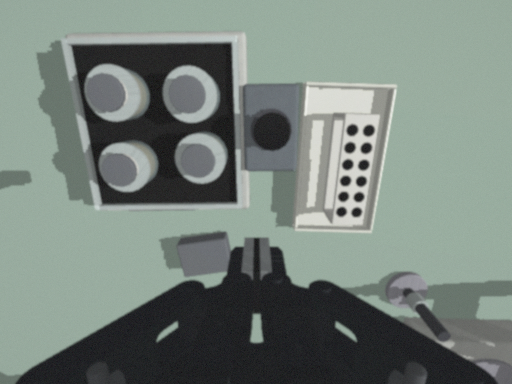

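The picture shows four jars upright inside the rim, at (117,92), (190,94), (127,166) and (201,158). The rack stands in the tray at (355,168) and the plunger is back up at (271,130).

```bash
python3 -c "
from station import *
print(hand_in())"
```

```text
the job is handed in; nothing more can be done
None
```

The job is handed in: the rack stands in the tray, all four jars stand stoppered inside the shaker's rim (one shifted about 15 mm after I placed it, still upright), and the plunger was then held at its stop for over a second and sprang back.

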